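# Set the eccentric guide roller of a belt sander and check the gap with a gauge

### The arm

A 7-joint arm with a two-finger parallel gripper is mounted at the origin on the work surface. World frame = base frame: x ahead of the robot, y to its left, z up, the work surface at z = 0. Lengths are in m, angles in rad, forces in N, time in s.
With the tool pointing down it reaches from about 0.425 to 1.025 m from the base axis. Payload 9.4 kg.
Tool frame: the origin (TCP) lies midway between the tips of the shut fingers; the grasp point (between the pads) lies 19 mm behind it (arm.grasp_offset is the distance from the TCP to the grasp point, in m); x points along the fingers, y is the direction in which the jaws open and shut, and the axes are right-handed (so a half turn about x gives the same grasp; the last joint's range is limited). The gripper opens to 93 mm and grips with 3 to 60 N. Pads are 15 mm wide; open, the fingers measure 128 mm over their backs; the gripper's body (75 mm by 188 mm) begins 65 mm behind the grasp point.
Start: joints at [1.094, 0.599, -0.003, 1.599, 0.002, 0.943, -0.08], TCP at [0.282, -0.668, 0.219] pointing down, gripper open.
Joint ranges: [-2.57, 2.57], [-0.35, 1.97], [-1.29, 1.29], [0.11, 2.56], [-1.05, 4.19], [0.11, 1.86], [-2.63, 2.63]. Speed limits (rad/s): [2.22, 2.22, 3.01, 3.01, 3.14, 3.14, 3.14].

### API

Orientations are given as a unit quaternion [x, y, z, w].
In Python, from station import status, capture, camera_model, order, arm gives the robot as it stands.
- The arm moves only by the shell command python3 -m inch 'ROWS' [FORCE]. ROWS is JSON, a list of rows, each a list of 7 numbers: the shift along the tool's x, y, z in cm, then the turn, a rotation vector about the tool's x, y, z in degrees, then the gripper's target within -1 to 1 (fully open at 1, half-way at 0, shut at -1). A call has 1 to 5 rows; each row shifts and turns the pose as measured when the row begins, along the tool's axes as they then stand; what a row does not reach is not made up. A row lasts 1/8 s, in which the tool goes at most 62.5 mm and 10.7 degrees, less where a joint would pass 70% of its speed; a pose out of reach is approached as far as the arm can. A call with a gripper value outside its range is refused whole. The fingers move at their own pace and stop on an object; FORCE is the grip in N (left out, the last holds). Time passes only in rows, so rows that do not move let the fingers close. It gives the time, the measured TCP pose, the force and the opening at its end, in the units of the state.
- status.get_obs(): the state, without advancing time (a new reading comes with each control period).
- capture(name): name is "side" or "top" or "wrist"; returns (picture, depth): 384x512x3 uint8, blue, green, red; 384x512 float32, m along the optical axis (not along the pixel's ray), 0 where there is no reading.
- camera_model(name): a dict with "fx", "fy", "cx", "cy" (pixels), "extrinsics" (4x4, takes a point from camera to world coordinates); the wrist camera has in their place "tool_from_camera" (4x4, takes a point from camera to tool coordinates, whose origin is the TCP and whose axes are the tool frame's). Camera axes: x right, y down, z forward; pixel columns grow to the right and rows downward; lengths in m; the calibration is good to about 2 mm. A picture is of the moment at which its call begins: read the wrist's pose just before it. camera_model takes no time and is no camera call.
- order.hand_in(): hands the job in, once; it reports no verdict.
The state is a dict: "time": time; "joint_pos": joint angles; "qvel": joint speeds; "joint_torque": joint torques, N m; "ee_pos": TCP position; "ee_rot": TCP orientation; "ft_force": force on the tool from outside, world axes, zero at the start; "torque": the same for the moment, N m; "gripper_width": opening from 0.0 (shut) to 1.0 (fully open).
Only numpy, scipy, OpenCV 4.12 (cv2) and the standard library are available. Lean on these libraries where they do the work, as an engineer would, in place of code of your own. Each camera call takes 0.05 s, during which the arm holds its last target.

### The job

Set the small belt sander for the next batch of wood strips: turn the black bar on top of the eccentric brass guide roller counter-clockwise (seen from above) until its red pointer points straight at the green index block. Then prove the gap between roller and fence with the blue-handled gauge: let its tongue down between the two until its shoulder rests flat on the fence and the roller, and leave it standing there, with the roller still set to the index.

Things in the scene. Friction and masses are not known exactly. Their poses are not given: they have to be found in the camera images.
- cam (a joint): Angle (rad) of the brass eccentric roller (disc 84 mm across, centre 18 mm off its upright bolt, away from the pointer); grows counter-clockwise from above, range 0 to 2.5, starts 0.05 to 0.4. At 1.30 the red pointer points straight at the green index block and the gap to the fence is 38 mm; it widens 1.8 mm per 0.1 rad. Stays where left; friction 0.12 N m.
- cam_grip (a point): Point on the bolt's upright axis, 77 mm above the table, where to grip the black bar that turns the roller. Bar 60 mm long, 18 wide, 26 high, centred on the axis, standing on the roller's flat top (57 mm above the table), so its top is at 83 mm. x axis: along the bar towards its red pointer (turns with the roller); z up.
- gap (a point): Fixed point on the grey sander: middle of the 38 mm gap between roller and aluminium fence (30 mm thick) when set, level with both their tops, 57 mm above the table (bed 43 mm below it). x axis: along the fence, the way the pointer points when set; y: across the gap towards the fence; z up. Bolt axis at x +18, y -61 mm here. The sander's place and yaw vary.
- gauge_blue_center (a point): Centre, 55 mm above the foot, of the loose blue-handled gauge (110 mm tall, 0.18 kg), upright on the table. From the foot up: tongue 34 mm high, 40 (x) by 26 (y); shoulder 14 high, 40 (x) by 60 (y); handle 24 x 24, 62 high, its middle 24 mm above this point. In the gap: y across it, either way round, this point 21 mm above gap. Red and yellow gauges are not used.
Things that resemble listed ones, but are neither listed nor needed, are in the scene too. Leave any purple or turquoise look-alike of the part that bears gauge_blue_center alone.

How it is judged:
On the way:
1. the roller is set: its pointer is at the index block (value of joint cam between 1.05 and 1.55 rad), for 0.3 s.
At the end, for the whole second after the job is handed in: Roller within 0.25 rad of the index (joint 1.30); blue-handled gauge upright (0.12 rad), tongue in the gap, shoulder down on fence and roller: centre within 30 mm along and 15 mm across of the gap point and 16 to 26 mm above it, y axis within 0.35 rad of straight across (all of step 1 and x of gauge_blue_center in the frame of gap between -0.03 and 0.03 m and y of gauge_blue_center in the frame of gap between -0.015 and 0.015 m and z of gauge_blue_center in the frame of gap between 0.016 and 0.026 m and angle between gauge_blue_center's own z axis and vertical below 0.12 rad and angle between the y axis of gauge_blue_center and the y axis of gap, either way round below 0.35 rad); the robot touches nothing.
It also fails if it takes over 58 s, if anything falls off the work surface, if the arm or the gripper's body presses on something with over 40 N, if the wrist force passes 120 N, or if a joint passes its speed limit or range.

## Working session

There is one attempt and no reset: what is moved stays moved. The work goes in short steps, Python scripts to look and compute and a shell command to move; the robot and the scene stay as the last step left them, time stands still between calls to the robot, and variables do not carry over. Pictures are saved under pics/ and viewed, and the job is handed in when it is done.

```bash
ls; mkdir -p pics
cat > h.py <<'E'
import numpy as np, cv2
from scipy.spatial.transform import Rotation as R
from station import status, capture, camera_model, order, arm
def T(o):
    M=np.eye(4);M[:3,:3]=R.from_quat(o['ee_rot']).as_matrix();M[:3,3]=o['ee_pos'];return M
def ext(name,o=None):
    m=camera_model(name)
    return m, (np.array(m['extrinsics']) if 'extrinsics' in m else T(o)@np.array(m['tool_from_camera']))
def plane(name,u,v,z,E=None):
    m=camera_model(name)
    if E is None:E=np.array(m['extrinsics'])
    d=E[:3,:3]@np.array([(u-m['cx'])/m['fx'],(v-m['cy'])/m['fy'],1]);p=E[:3,3]
    return p+d*(z-p[2])/d[2]
def cloud(name,dep,E=None):
    m=camera_model(name)
    if E is None:E=np.array(m['extrinsics'])
    v,u=np.mgrid[:dep.shape[0],:dep.shape[1]]
    P=np.stack([(u-m['cx'])/m['fx']*dep,(v-m['cy'])/m['fy']*dep,dep],-1)
    return P@E[:3,:3].T+E[:3,3]
E
python3 - <<'E'
from h import *
o=status.get_obs();print(o['time'],o['ee_pos'],o['ee_rot'],o['gripper_width'],arm.grasp_offset)
for n in ['top','side','wrist']:
    p,d=capture(n);cv2.imwrite(f'pics/{n}0.png',p);np.savez(f'{n}0.npz',p=p,d=d)
print(camera_model('top'))
E
```

```text
pics
0.0 [ 0.28200373 -0.66737186  0.21774811] [-0.69285673 -0.14098177  0.69318117 -0.13990553] 1.005709032157497 0.0188
{'fx': 387.14148813245964, 'fy': 387.14148813245964, 'cx': 257.8353147550054, 'cy': 192.54689435631042, 'extrinsics': array([[ 0.0260888 , -0.9735598 ,  0.22693762,  0.28273493],
       [-0.99965556, -0.02605508,  0.0031446 ,  0.16266849],
       [ 0.00285143, -0.2269415 , -0.97390422,  0.94294665],
       [ 0.        ,  0.        ,  0.        ,  1.        ]])}
```

View pics/top0.png

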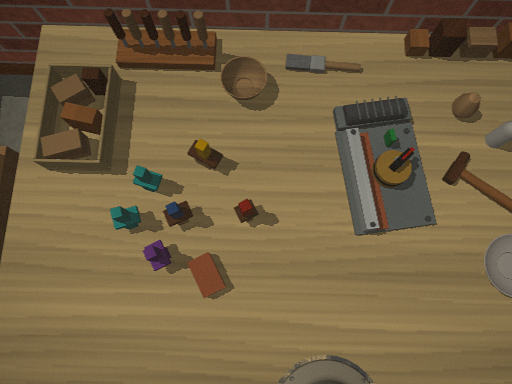

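View pics/side0.png

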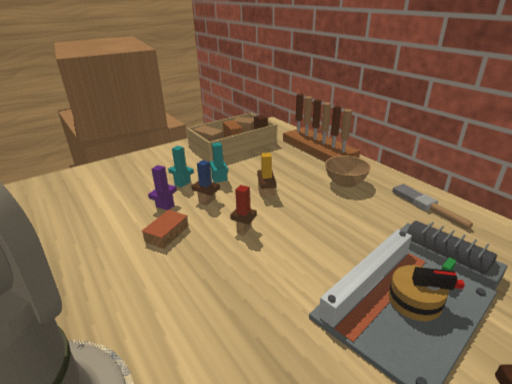

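View pics/wrist0.png

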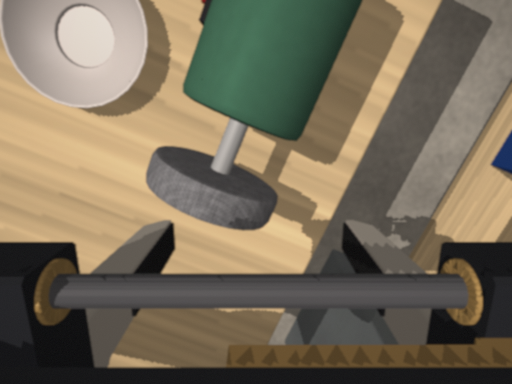

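The top view shows the sander at about (385,165), with the bar and red pointer at (402,160) and the green block at (391,138). The blue gauge is at (178,212), the turquoise look-alikes at (147,178) and (126,217), and the purple one at (158,256).

Run:
```python
from h import *
f=np.load('top0.npz');p,d=f['p'],f['d']
a=cv2.resize(p[90:245,325:445],None,fx=5,fy=5,interpolation=cv2.INTER_CUBIC)[:600]
b=cv2.resize(p[180:250,100:230],None,fx=6,fy=6,interpolation=cv2.INTER_CUBIC)
cv2.imwrite('pics/ca.png',a);cv2.imwrite('pics/cb.png',b)
C=cloud('top',d)
hsv=cv2.cvtColor(p,cv2.COLOR_BGR2HSV)
print(hsv[160:164,405:412].tolist()[0], d[200,300])
H,S,V=cv2.split(hsv)
def rep(n,m):
    nn,l,st,c=cv2.connectedComponentsWithStats(m.astype(np.uint8))
    for i in range(1,nn):
        if st[i,4]>8:
            q=C[l==i]; print(n,st[i],c[i].round(1),np.median(q,0).round(4),q[:,2].min().round(3),q[:,2].max().round(3))
rep('blue',(H>105)&(H<125)&(S>120)&(V>60))
rep('green',(H>45)&(H<80)&(S>150))
rep('red',((H<4)|(H>176))&(S>190)&(V>90))
rep('brass',(H>14)&(H<24)&(S>170)&(V>80)&(np.arange(512)[None]>330))
```

```text
[[15, 32, 32], [21, 132, 54], [19, 145, 74], [20, 166, 80], [18, 116, 66], [24, 43, 60], [30, 5, 55]] 0.96559846
blue [166 202  12  12  92] [171.7 207.7] [0.4372 0.3527 0.1098] 0.107 0.115
green [389 129   7  11  45] [392.1 134.2] [ 0.6441 -0.1583  0.0561] 0.052 0.061
red [402 148  12  11  29] [408.3 152.4] [ 0.5892 -0.1851  0.0824] 0.066 0.086
brass [392 150   9   9  30] [395.1 153.8] [ 0.5935 -0.1607  0.0568] 0.052 0.06
brass [377 152  14  18  65] [384.5 162.2] [ 0.5705 -0.1375  0.0568] 0.054 0.06
brass [388 156   5   5   9] [390.1 158.8] [ 0.5799 -0.1506  0.0567] 0.055 0.059
brass [406 163   5  11  20] [408.8 168. ] [ 0.5602 -0.1945  0.0563] 0.053 0.058
brass [384 171  12  12  32] [388.1 176.8] [ 0.5355 -0.1421  0.0557] 0.054 0.058
brass [392 170  17  13  67] [400.4 176. ] [ 0.5389 -0.174   0.0557] 0.052 0.943
```

View pics/ca.png

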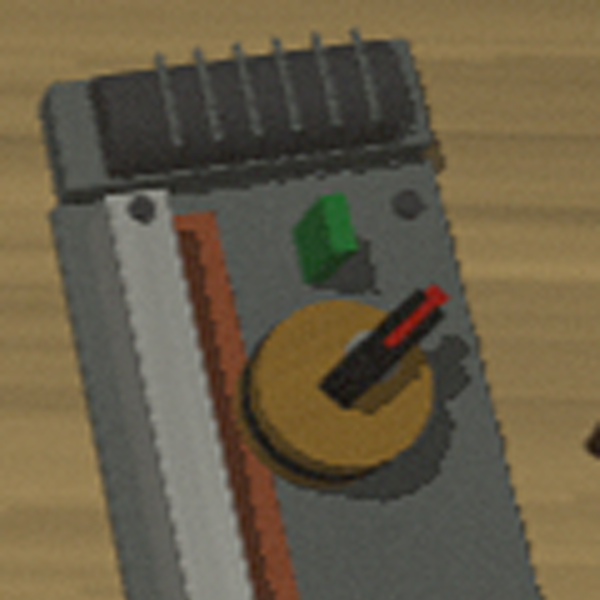

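View pics/cb.png

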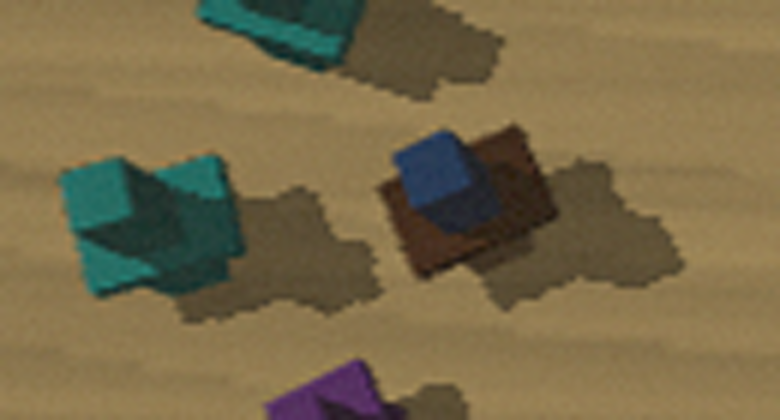

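```bash
cat > meas.py <<'E'
from h import *
def sander(p,d,E=None,name='top',disc=True):
    C=cloud(name,d,E);hsv=cv2.cvtColor(p,cv2.COLOR_BGR2HSV);H,S,V=cv2.split(hsv)
    X,Y,Z=C[...,0],C[...,1],C[...,2]
    near=(d>0)&(X>.4)&(X<.72)&(Y>-.26)&(Y<0)
    bar=near&(abs(Z-.083)<.006)
    k,l,st,c=cv2.connectedComponentsWithStats(bar.astype(np.uint8)); i=1+np.argmax(st[1:,4])
    q=C[l==i][:,:2].astype(np.float32); r=cv2.minAreaRect(q*1000)
    print('bar rect',r,len(q))
    fe=near&(abs(Z-.057)<.006)&(S<60)&(V>95)
    k,l,st,c=cv2.connectedComponentsWithStats(fe.astype(np.uint8)); i=1+np.argmax(st[1:,4])
    q=C[l==i][:,:2].astype(np.float32); r=cv2.minAreaRect(q*1000); vx=cv2.fitLine(q,cv2.DIST_HUBER,0,.01,.01).ravel()
    print('fence rect',r,len(q),'line',vx)
    br=(near&(abs(Z-.057)<.006)&(H>12)&(H<26)&(S>130)).astype(np.uint8)
    br=cv2.morphologyEx(br,cv2.MORPH_CLOSE,np.ones((3,3),np.uint8))
    k,l,st,c=cv2.connectedComponentsWithStats(br); i=1+np.argmax(st[1:,4])
    q=C[(l==i)&(d>0)][:,:2].astype(np.float32);print('disc',cv2.minEnclosingCircle(q*1000),len(q))
    rd=near&((H<4)|(H>176))&(S>190)&(V>80)&(Z>.075); print('red',np.median(C[rd],0),rd.sum())
    g=near&(H>45)&(H<80)&(S>120); print('green',np.median(C[g],0),g.sum())
if __name__=='__main__':
    f=np.load('top0.npz');p,d=f['p'],f['d'];sander(p,d)
    C=cloud('top',d);Z=C[...,2]
    m=np.zeros(d.shape,bool);m[196:230,158:196]=1
    s=m&(abs(Z-.048)<.006); q=C[s][:,:2].astype(np.float32);print('shoulder',cv2.minAreaRect(q*1000),len(q))
    s=m&(abs(Z-.110)<.006); q=C[s][:,:2].astype(np.float32);print('handle',cv2.minAreaRect(q*1000),len(q))
    for n in [(465,125+0),(515,125),(557,213),(423,277),(380,188)]:
        u,v=n[0]/6+100-.4,n[1]/6+180-.4;print(plane('top',u,v,.048).round(4))
    for n in [(395,155),(440,130),(475,168),(430,200)]:
        u,v=n[0]/6+100-.4,n[1]/6+180-.4;print('h',plane('top',u,v,.110).round(4))
E
python3 meas.py
```

```text
bar rect ((575.654541015625, -169.36680603027344), (16.412307739257812, 60.977256774902344), 45.41940689086914) 190
fence rect ((535.0031127929688, -80.20298767089844), (248.76031494140625, 30.967544555664062), 9.46721363067627) 1223 line [ 0.98592776  0.1671718   0.53098166 -0.08038889]
disc ((562.8253173828125, -156.39962768554688), 42.54597091674805) 751
red [ 0.58537435 -0.18098508  0.0832542 ] 22
green [ 0.64214725 -0.15416932  0.05173683] 124
shoulder ((437.40496826171875, 354.0857849121094), (40.86369705200195, 60.811424255371094), 27.485397338867188) 287
handle ((437.5445251464844, 353.80377197265625), (24.32448387145996, 24.28539276123047), 26.71907615661621) 126
[0.4671 0.3556 0.048 ]
[0.4676 0.3359 0.048 ]
[0.433  0.3172 0.048 ]
[0.4065 0.3675 0.048 ]
[0.441 0.387 0.048]
h [0.4424 0.367  0.11  ]
h [0.4522 0.3512 0.11  ]
h [0.4384 0.3374 0.11  ]
h [0.4261 0.3529 0.11  ]
```

```bash
cat >> h.py <<'E'
def go(x,y,z,yaw=None):
    """remaining shift in tool axes (cm), tilt err and turn about tool x (deg) to jaw yaw"""
    o=status.get_obs();M=T(o);s=M[:3,:3].T@(np.array([x,y,z])-o['ee_pos'])*100
    jy=np.degrees(np.arctan2(M[1,1],M[0,1]))
    if yaw is None:yaw=jy
    dy=(yaw-jy+90)%180-90
    c,sn=np.cos(np.radians(dy)),np.sin(np.radians(dy))
    Rd=np.stack([[0,0,-1],[np.cos(np.radians(jy+dy)),np.sin(np.radians(jy+dy)),0],[0,0,0]],1).astype(float)
    Rd[:,2]=np.cross(Rd[:,0],Rd[:,1])
    rv=np.degrees(R.from_matrix(M[:3,:3].T@Rd).as_rotvec())
    print('t',round(o['time'],2),'pos',o['ee_pos'].round(4),'jawyaw',jy.round(1),'q7',o['joint_pos'][6].round(2),'F',o['ft_force'].round(1),'w',o['gripper_width'].round(3))
    print('shift cm',s.round(2),'turn',rv.round(1))
E
python3 - <<'E'
from h import *
go(.5757,-.1694,.2,45);print(T(status.get_obs())[:3,:3].round(3))
f=np.load('top0.npz');C=cloud('top',f['d']);print('drum z',C[100:125,338:408,2].max())
E
```

```text
Traceback (most recent call last):
  File "h.py", line 30, in go
    print('t',round(o['time'],2),'pos',o['ee_pos'].round(4),'jawyaw',jy.round(1),'q7',o['joint_pos'][6].round(2),'F',o['ft_force'].round(1),'w',o['gripper_width'].round(3))
                                                                                                                                                ^^^^^^^^^^^^^^^^^^^^^^^^
AttributeError: 'float' object has no attribute 'round'
```

```bash
sed -i "s/o\['gripper_width'\].round(3)/round(o['gripper_width'],3)/" h.py
python3 - <<'E'
from h import *
go(.5757,-.1694,.2,45);print(T(status.get_obs())[:3,:3].round(3))
f=np.load('top0.npz');C=cloud('top',f['d']);print('drum z',C[100:125,338:408,2].max())
E
```

```text
t 0.15 pos [ 0.282  -0.6675  0.2179] jawyaw -67.1 q7 -0.08 F [ 0.1  0.3 -1.1] w 0.999
shift cm [  1.83 -34.45 -46.44] turn [67.9  0.   0.1]
[[-0.001  0.389 -0.921]
 [ 0.001 -0.921 -0.389]
 [-1.    -0.001  0.   ]]
drum z 0.9429466454189833
```

```bash
python3 -m inch '[[-0.5,-3.45,-4.64,0,0,0,1],[-0.5,-3.45,-4.64,0,0,0,1],[0,-3.45,-4.64,0,0,0,1],[0,-3.45,-4.64,0,0,0,1],[0,-3.45,-4.64,0,0,0,1]]' 40; python3 -c "
from h import *
go(.5757,-.1694,.2,45)"
```

```text
time: 0.78
ee_pos: [0.429, -0.4159, 0.2261]
ee_rot: [-0.693, -0.138, 0.695, -0.137]
ft_force: [0.1, -0.2, -0.5]
gripper_width: 1.001
t 0.78 pos [ 0.429  -0.4159  0.2261] jawyaw -67.6 q7 -0.52 F [ 0.1 -0.2 -0.5] w 1.001
shift cm [  2.59 -17.2  -22.96] turn [67.4  0.2  0. ]
```

```bash
python3 -m inch '[[0,-4.0,-5.3,0,0,0,0.2],[0,-4.0,-5.3,0,0,0,0.2],[0,-4.0,-5.3,0,0,0,0.2],[0,-3.5,-4.8,0,0,0,0.2],[0,0,0,10.5,0,0,0.2]]'; python3 -m inch '[[0,0,0,10.5,0,0,0.2],[0,0,0,10.5,0,0,0.2],[0,0,0,10.5,0,0,0.2],[0,0,0,10.5,0,0,0.2],[0,0,0,10.5,0,0,0.2]]'; python3 -c "
from h import *
go(.5757,-.1694,.12,45)"
```

```text
time: 1.4
ee_pos: [0.5582, -0.1959, 0.2255]
ee_rot: [-0.703, -0.076, 0.704, -0.073]
ft_force: [-0.8, -0.5, -0.3]
gripper_width: 0.603
time: 2.02
ee_pos: [0.5583, -0.1938, 0.2246]
ee_rot: [-0.659, 0.251, 0.662, 0.253]
ft_force: [0.0, 0.2, 0.8]
gripper_width: 0.606
t 2.02 pos [ 0.5583 -0.1938  0.2246] jawyaw -131.7 q7 -1.89 F [0.  0.2 0.8] w 0.606
shift cm [10.46 -2.98  0.27] turn [3.3 0.3 0. ]
```

```bash
python3 -m inch '[[2,-3,0.27,3.3,0,0,0.2],[4,0,0,0,0,0,0.2],[4,0,0,0,0,0,0.2]]'; python3 -c "
from h import *
go(.5757,-.1694,.060,45)
o=status.get_obs();p,d=capture('wrist');cv2.imwrite('pics/w1.png',p)
p,d=capture('side');cv2.imwrite('pics/s1.png',cv2.resize(p[180:384,300:512],None,fx=2.5,fy=2.5))"
```

```text
time: 2.4
ee_pos: [0.5788, -0.1688, 0.125]
ee_rot: [0.653, -0.271, -0.652, -0.273]
ft_force: [0.3, 0.6, -0.4]
gripper_width: 0.602
t 2.4 pos [ 0.5788 -0.1688  0.125 ] jawyaw -135.3 q7 -1.94 F [ 0.3  0.6 -0.4] w 0.602
shift cm [6.5  0.29 0.18] turn [-0.3 -0.   0.2]
```

View pics/w1.png

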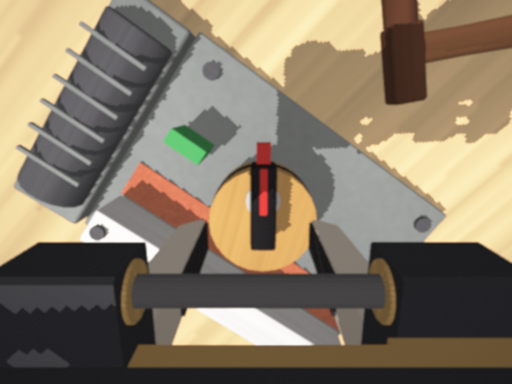

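View pics/s1.png

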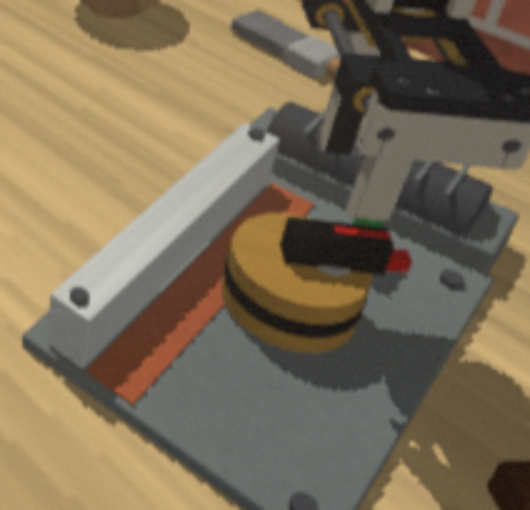

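The wrist view shows the bar running straight up the image at u≈263, midway between the fingers (around 200 and 320). The jaws are aligned, so I'll go down.

```bash
python3 -m inch '[[3.2,0.29,0.18,0,0,0,0.2],[2.5,0,0,0,0,0,0.2],[0.6,0,0,0,0,0,0.2]]'; python3 -c "
from h import *
go(.5757,-.1694,.060,45)"
```

```text
time: 2.88
ee_pos: [0.5748, -0.1695, 0.0616]
ee_rot: [-0.652, 0.271, 0.653, 0.273]
ft_force: [-0.3, -0.4, 0.3]
gripper_width: 0.595
t 2.88 pos [ 0.5748 -0.1695  0.0616] jawyaw -135.3 q7 -1.91 F [-0.3 -0.4  0.3] w 0.595
shift cm [ 0.16 -0.07 -0.06] turn [-0.3  0.2  0.1]
```

```bash
python3 -m inch '[[0.1,-0.07,-0.06,0,0,0,-1],[0,0,0,0,0,0,-1],[0,0,0,0,0,0,-1],[0,0,0,0,0,0,-1]]' 30; python3 -c "
from h import *
go(.5757,-.1694,.060,99.6)"
```

```text
time: 3.38
ee_pos: [0.5776, -0.1702, 0.0645]
ee_rot: [0.653, -0.271, -0.652, -0.274]
ft_force: [-3.5, -3.5, -2.0]
gripper_width: 0.22
t 3.38 pos [ 0.5776 -0.1702  0.0645] jawyaw -135.3 q7 -1.92 F [-3.5 -3.5 -2. ] w 0.22
shift cm [0.45 0.08 0.19] turn [-54.9  -0.2   0.2]
```

```bash
python3 -m inch '[[0,0,0,0,0,0,-1]]'; python3 -m inch '[[0,0,0,0,0,0,-1]]'; python3 -m inch '[[0,0,0,0,0,0,-1]]'
```

```text
time: 3.5
ee_pos: [0.5767, -0.1711, 0.0644]
ee_rot: [0.653, -0.272, -0.652, -0.274]
ft_force: [-1.4, -4.0, -5.4]
gripper_width: 0.186
time: 3.62
ee_pos: [0.5767, -0.1711, 0.0644]
ee_rot: [0.653, -0.272, -0.652, -0.274]
ft_force: [1.3, 0.8, -2.6]
gripper_width: 0.191
time: 3.75
ee_pos: [0.5767, -0.1711, 0.0644]
ee_rot: [0.653, -0.272, -0.652, -0.274]
ft_force: [0.1, -0.6, -0.5]
gripper_width: 0.188
```

```bash
python3 -m inch '[[0,0,0,-8,0,0,-1],[0,0,0,-8,0,0,-1],[0,0,0,-8,0,0,-1],[0,0,0,-8,0,0,-1],[0,0,0,-8,0,0,-1]]'; python3 -c "
from h import *
go(.5757,-.1694,.0640,99.6)"
```

```text
time: 4.38
ee_pos: [0.5766, -0.1714, 0.0644]
ee_rot: [0.707, -0.026, -0.706, -0.027]
ft_force: [-1.1, -1.2, -2.9]
gripper_width: 0.189
t 4.38 pos [ 0.5766 -0.1714  0.0644] jawyaw -94.3 q7 -1.45 F [-1.1 -1.2 -2.9] w 0.189
shift cm [ 0.04 -0.19  0.1 ] turn [-13.9  -0.1   0. ]
```

```bash
python3 -m inch '[[0,0,0,-7,0,0,-1],[0,0,0,-7,0,0,-1],[0,0,0,0,0,0,-1]]'; python3 -c "
from h import *
go(.5757,-.1694,.0640,99.6)"
```

```text
time: 4.75
ee_pos: [0.5766, -0.1715, 0.0644]
ee_rot: [0.705, 0.063, -0.704, 0.062]
ft_force: [-0.5, -0.3, -1.7]
gripper_width: 0.19
t 4.75 pos [ 0.5766 -0.1715  0.0644] jawyaw -79.9 q7 -1.28 F [-0.5 -0.3 -1.7] w 0.19
shift cm [ 0.04 -0.22  0.05] turn [ 0.5 -0.1  0.1]
```

```bash
python3 -m inch '[[0,0,0,0,0,0,-0.1],[0,0,0,0,0,0,-0.1],[0,0,0,0,0,0,-0.1],[-3,0,0,0,0,0,-0.1],[-5,0,0,0,0,0,-0.1]]'; python3 -m inch '[[-5,0,0,0,0,0,0],[-2,0,0,0,0,0,0]]'; python3 -c "
from h import *
go(.4374,.3539,.22,117.4)
o=status.get_obs();p,d=capture('top');cv2.imwrite('pics/t2.png',cv2.resize(p[90:245,325:445],None,fx=5,fy=5,interpolation=cv2.INTER_CUBIC)[:600]);
import meas;meas.sander(p,d)"
```

```text
time: 5.38
ee_pos: [0.5755, -0.1698, 0.1431]
ee_rot: [-0.703, -0.062, 0.706, -0.06]
ft_force: [0.1, 0.6, -0.1]
gripper_width: 0.45
time: 5.62
ee_pos: [0.5766, -0.1698, 0.2174]
ee_rot: [-0.704, -0.062, 0.705, -0.059]
ft_force: [0.0, -0.5, -0.8]
gripper_width: 0.499
t 5.62 pos [ 0.5766 -0.1698  0.2174] jawyaw -80.2 q7 -1.26 F [ 0.  -0.5 -0.8] w 0.499
shift cm [ -0.09 -53.98   4.78] turn [-17.6  -0.    0.2]
bar rect ((575.3607177734375, -169.3065185546875), (59.835533142089844, 19.90117835998535), 9.195584297180176) 206
fence rect ((534.7176513671875, -80.25615692138672), (248.79811096191406, 31.46803855895996), 9.450492858886719) 1229 line [ 0.98613745  0.16593035  0.5306084  -0.08041491]
disc ((558.2029418945312, -171.96775817871094), 42.622825622558594) 695
red [ 0.58973117 -0.16839721  0.08215604] 21
green [ 0.64158139 -0.15418723  0.05263612] 133
```

View pics/t2.png

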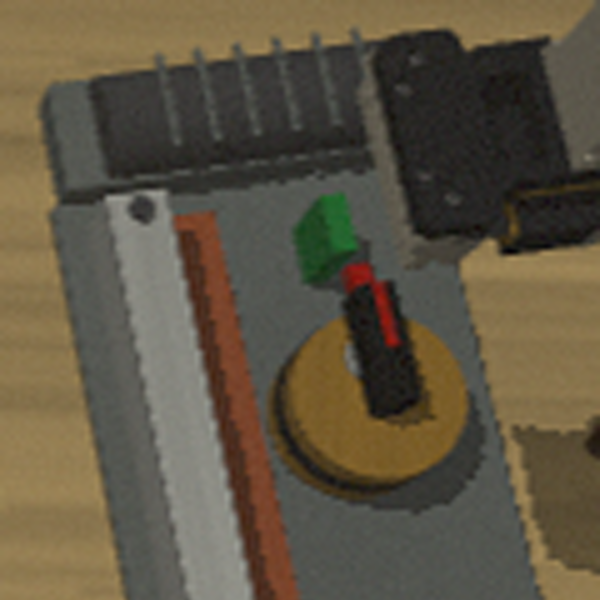

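The picture shows the pointer aimed at the green block. The bar yaw measures 9.2° and the fence 9.5°, so the roller is set. Next is the gauge.

```bash
python3 -m inch '[[0,-6,0.53,0,0,0,0],[0,-6,0.53,0,0,0,0],[0,-6,0.53,0,0,0,0],[0,-6,0.53,0,0,0,0],[0,-6,0.53,0,0,0,0]]'; python3 -m inch '[[0,-6,0.53,0,0,0,0],[0,-6,0.53,0,0,0,0],[0,-6,0.53,0,0,0,0],[0,-4,0.53,0,0,0,0],[0,0,0,-9,0,0,0]]';  python3 -m inch '[[0,0,0,-8.6,0,0,0]]';python3 -c "
from h import *
go(.4374,.3539,.14,117.4)"
```

```text
time: 6.3
ee_pos: [0.5005, 0.1246, 0.2184]
ee_rot: [0.707, 0.057, -0.703, 0.056]
ft_force: [0.4, -0.3, -0.3]
gripper_width: 0.499
time: 6.92
ee_pos: [0.4383, 0.3514, 0.216]
ee_rot: [0.699, 0.115, -0.696, 0.114]
ft_force: [0.9, -0.8, 0.4]
gripper_width: 0.498
time: 7.05
ee_pos: [0.4375, 0.3523, 0.2153]
ee_rot: [0.688, 0.17, -0.686, 0.168]
ft_force: [0.2, -0.9, -1.2]
gripper_width: 0.499
t 7.05 pos [0.4375 0.3523 0.2153] jawyaw -62.4 q7 -2.01 F [ 0.2 -0.9 -1.2] w 0.499
shift cm [ 7.53 -0.14 -0.04] turn [ 0.2 -0.2  0.1]
```

```bash
python3 -m inch '[[4,-0.14,0,0,0,0,0],[3,0,0,0,0,0,0],[0,0,0,0,0,0,0]]';python3 -c "
from h import *
go(.4374,.3539,.066,117.4)
p,d=capture('wrist');cv2.imwrite('pics/w3.png',p)
p,d=capture('side');cv2.imwrite('pics/s3.png',cv2.resize(p[60:240,120:320],None,fx=3,fy=3))
p,d=capture('top');cv2.imwrite('pics/t3.png',cv2.resize(p[150:280,90:260],None,fx=4,fy=4))"
```

```text
time: 7.42
ee_pos: [0.4363, 0.3546, 0.1428]
ee_rot: [0.687, 0.171, -0.686, 0.169]
ft_force: [-0.6, -0.4, 0.9]
gripper_width: 0.501
t 7.42 pos [0.4363 0.3546 0.1428] jawyaw -62.2 q7 -2.06 F [-0.6 -0.4  0.9] w 0.501
shift cm [ 7.68  0.13 -0.04] turn [ 0.4 -0.2  0.1]
```

View pics/w3.png

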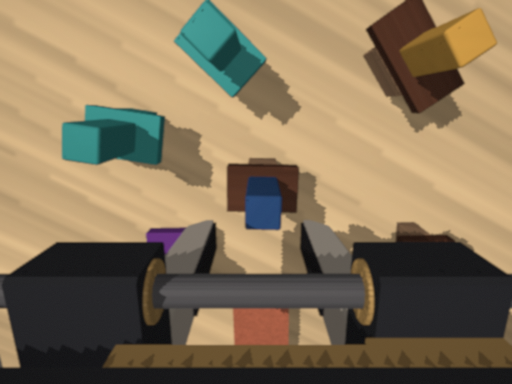

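View pics/s3.png

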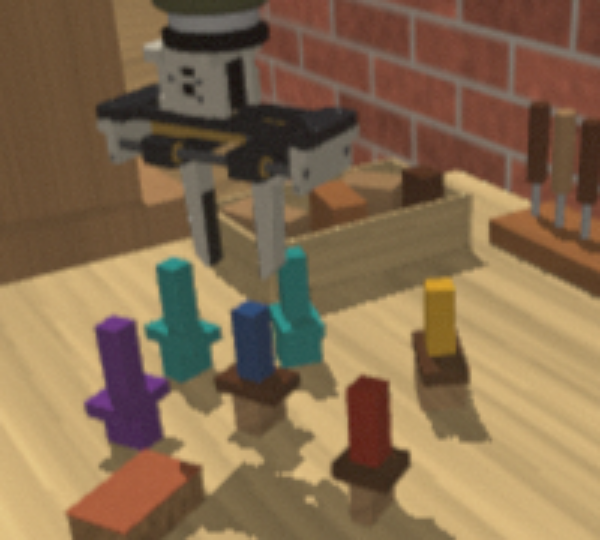

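In the wrist view the blue handle sits at (263,203), square and midway between the fingers (≈215 and 303). The neighbouring gauges are clear.

```bash
python3 -m inch '[[3,0,0,0,0,0,0],[3,0,0,0,0,0,0],[1.5,0,0,0,0,0,0],[0,0,0,0,0,0,0]]';python3 -c "
from h import *
go(.4374,.3539,.066,117.4)"
```

```text
time: 8.07
ee_pos: [0.4414, 0.3589, 0.0742]
ee_rot: [0.692, 0.172, -0.681, 0.166]
ft_force: [-0.1, 0.2, 0.7]
gripper_width: 0.499
t 8.07 pos [0.4414 0.3589 0.0742] jawyaw -62.3 q7 -2.1 F [-0.1  0.2  0.7] w 0.499
shift cm [0.81 0.26 0.6 ] turn [ 0.3 -1.   0.3]
```

```bash
python3 -m inch '[[0.8,0.26,0.6,0,-1,0,0]]';python3 -c "
from h import *
go(.4374,.3539,.066,117.4)"
```

```text
time: 8.2
ee_pos: [0.4379, 0.3546, 0.0673]
ee_rot: [0.687, 0.171, -0.686, 0.167]
ft_force: [-0.2, -0.3, 0.3]
gripper_width: 0.501
t 8.2 pos [0.4379 0.3546 0.0673] jawyaw -62.3 q7 -2.1 F [-0.2 -0.3  0.3] w 0.501
shift cm [0.13 0.03 0.08] turn [ 0.3 -0.1  0.4]
```

```bash
python3 -m inch '[[0.1,0,0,0,0,0,-1],[0,0,0,0,0,0,-1],[0,0,0,0,0,0,-1],[0,0,0,0,0,0,-1],[0,0,0,0,0,0,-1]]' 35;python3 -c "
from h import *
go(.4374,.3539,.066,117.4)"
```

```text
time: 8.82
ee_pos: [0.4383, 0.3542, 0.0673]
ee_rot: [0.687, 0.171, -0.686, 0.166]
ft_force: [0.2, 0.1, -1.8]
gripper_width: 0.253
t 8.82 pos [0.4383 0.3542 0.0673] jawyaw -62.4 q7 -2.1 F [ 0.2  0.1 -1.8] w 0.253
shift cm [ 0.13 -0.01  0.1 ] turn [ 0.2 -0.1  0.4]
```

```bash
python3 -m inch '[[-2,0,0,0,0,0,-1],[-5,0,0,0,0,0,-1],[-6,0,0,0,0,0,-1],[-4,0,0,0,0,0,-1]]';python3 -c "
from h import *
go(.5478,-.1123,.2,-80.5)
p,d=capture('wrist');cv2.imwrite('pics/w4.png',p)
p,d=capture('side');cv2.imwrite('pics/s4.png',cv2.resize(p[60:240,120:320],None,fx=3,fy=3))"
```

```text
time: 9.32
ee_pos: [0.4366, 0.3519, 0.2383]
ee_rot: [-0.684, -0.17, 0.689, -0.168]
ft_force: [0.5, 0.1, -2.4]
gripper_width: 0.251
t 9.32 pos [0.4366 0.3519 0.2383] jawyaw -62.3 q7 -2.0 F [ 0.5  0.1 -2.4] w 0.251
shift cm [ 3.68 46.29 11.71] turn [18.2  0.4  0.2]
```

View pics/s4.png

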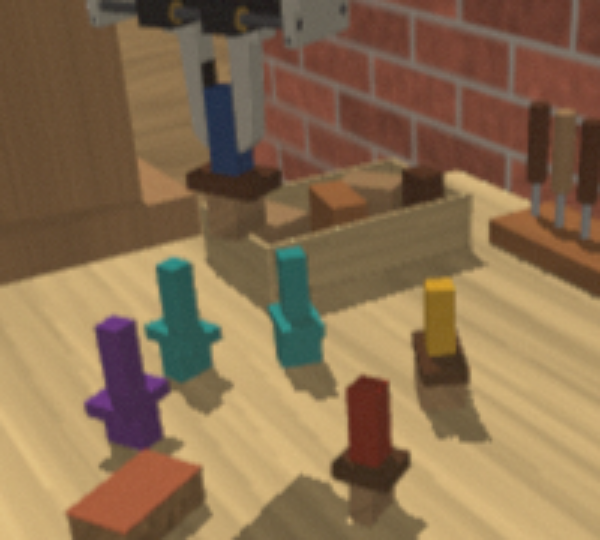

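The side view shows the blue gauge held upright and clear of its neighbours. I'll carry it to the gap.

```bash
python3 -m inch '[[0,5,1.3,0,0,0,-1],[0,5.5,1.4,0,0,0,-1],[0,5.5,1.4,0,0,0,-1],[0,5.5,1.4,0,0,0,-1],[0,5.5,1.4,0,0,0,-1]]'; python3 -m inch '[[0,5.5,1.4,0,0,0,-1],[0,5.5,1.4,0,0,0,-1],[0,4,1,0,0,0,-1],[0,0,0,8,0,0,-1],[0,0,0,9,0,0,-1]]';python3 -c "
from h import *
go(.5478,-.1123,.15,-80.5)"
```

```text
time: 10.05
ee_pos: [0.5018, 0.0791, 0.2341]
ee_rot: [-0.684, -0.175, 0.687, -0.17]
ft_force: [0.1, 0.9, -1.5]
gripper_width: 0.254
time: 10.68
ee_pos: [0.537, -0.0829, 0.2265]
ee_rot: [-0.699, -0.066, 0.709, -0.061]
ft_force: [0.2, 0.6, -2.2]
gripper_width: 0.258
t 10.68 pos [ 0.537  -0.0829  0.2265] jawyaw -79.7 q7 -1.39 F [ 0.2  0.6 -2.2] w 0.258
shift cm [ 7.62  3.14 -0.64] turn [0.8 0.8 0.4]
```

```bash
python3 -m inch '[[0,3.1,-0.6,0.8,0.8,0.4,-1],[4,0,0,0,0,0,-1],[3.2,0,0,0,0,0,-1],[0,0,0,0,0,0,-1]]';python3 -c "
from h import *
go(.5478,-.1123,.13,-80.5)
p,d=capture('wrist');cv2.imwrite('pics/w5.png',p)
p,d=capture('side');cv2.imwrite('pics/s5.png',cv2.resize(p[180:384,300:512],None,fx=2.5,fy=2.5))"
```

```text
time: 11.18
ee_pos: [0.5465, -0.1133, 0.1484]
ee_rot: [-0.703, -0.057, 0.706, -0.058]
ft_force: [0.7, 0.2, -1.9]
gripper_width: 0.259
t 11.18 pos [ 0.5465 -0.1133  0.1484] jawyaw -80.7 q7 -1.37 F [ 0.7  0.2 -1.9] w 0.259
shift cm [ 1.84 -0.08 -0.15] turn [-0.2  0.2  0. ]
```

View pics/w5.png

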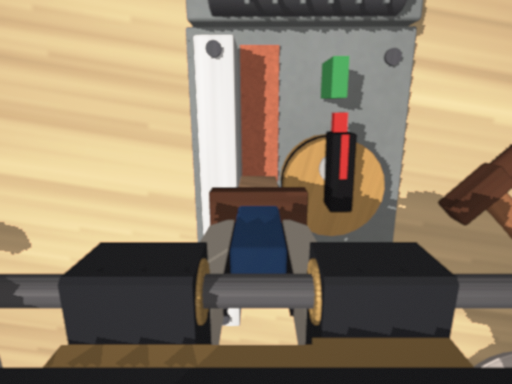

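View pics/s5.png

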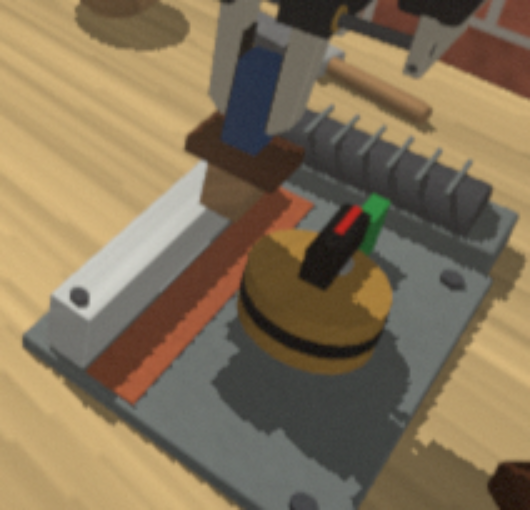

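The gauge hangs square over the gap in both views: its shoulder at wrist (258,200) is parallel to the image rows, and the fence is vertical. I'll lower it in steps.

```bash
python3 -m inch '[[1.6,-0.1,-0.1,0,0,0,-1]]';python3 -c "
from h import *
go(.5478,-.1123,.0905,-80.5)"
```

```text
time: 11.4
ee_pos: [0.5503, -0.1123, 0.1361]
ee_rot: [0.706, 0.057, -0.703, 0.058]
ft_force: [-0.4, -0.0, -1.5]
gripper_width: 0.258
t 11.4 pos [ 0.5503 -0.1123  0.1361] jawyaw -80.7 q7 -1.38 F [-0.4 -0.  -1.5] w 0.258
shift cm [ 4.56 -0.05  0.26] turn [-0.2 -0.2 -0.1]
```

```bash
python3 -m inch '[[1.2,-0.05,0.2,0,0,0,-1],[0.8,0,0,0,0,0,-1]]';python3 -c "
from h import *
go(.5478,-.1123,.0905,-80.5)"
```

```text
time: 11.65
ee_pos: [0.5484, -0.1119, 0.1152]
ee_rot: [0.706, 0.057, -0.703, 0.058]
ft_force: [0.8, -0.6, -1.1]
gripper_width: 0.259
t 11.65 pos [ 0.5484 -0.1119  0.1152] jawyaw -80.6 q7 -1.38 F [ 0.8 -0.6 -1.1] w 0.259
shift cm [2.47 0.02 0.08] turn [-0.1 -0.2 -0.1]
```

```bash
python3 -m inch '[[1.0,0,0.08,0,-0.2,0,-1],[0.7,0,0,0,0,0,-1]]';python3 -c "
from h import *
go(.5478,-.1123,.0905,-80.5)"
```

```text
time: 11.9
ee_pos: [0.5476, -0.112, 0.097]
ee_rot: [0.705, 0.057, -0.704, 0.058]
ft_force: [0.4, 0.6, -1.2]
gripper_width: 0.257
t 11.9 pos [ 0.5476 -0.112   0.097 ] jawyaw -80.6 q7 -1.39 F [ 0.4  0.6 -1.2] w 0.257
shift cm [ 0.65  0.03 -0.01] turn [-0.1 -0.  -0.1]
```

```bash
python3 -m inch '[[0.5,0,0,0,0,0,-1],[0,0,0,0,0,0,-1]]';python3 -c "
from h import *
go(.5478,-.1123,.0905,-80.5)"; python3 -m inch '[[0.2,0,0,0,0,0,-1]]';python3 -c "
from h import *
go(.5478,-.1123,.0905,-80.5)"
```

```text
time: 12.15
ee_pos: [0.5475, -0.112, 0.0911]
ee_rot: [-0.705, -0.057, 0.705, -0.058]
ft_force: [0.6, -0.2, -2.1]
gripper_width: 0.255
t 12.15 pos [ 0.5475 -0.112   0.0911] jawyaw -80.6 q7 -1.39 F [ 0.6 -0.2 -2.1] w 0.255
shift cm [ 0.06  0.03 -0.03] turn [-0.1  0.  -0.1]
time: 12.28
ee_pos: [0.5478, -0.1122, 0.09]
ee_rot: [0.705, 0.057, -0.705, 0.058]
ft_force: [-8.0, 1.4, 32.3]
gripper_width: 0.255
t 12.28 pos [ 0.5478 -0.1122  0.09  ] jawyaw -80.7 q7 -1.39 F [-8.   1.4 32.3] w 0.255
shift cm [-0.05  0.01  0.  ] turn [-0.2 -0.  -0.1]
```

Contact at the expected height. I'll ease off and release.

```bash
python3 -m inch '[[-0.05,0,0,0,0,0,-1],[0,0,0,0,0,0,-0.25],[0,0,0,0,0,0,-0.25],[0,0,0,0,0,0,-0.1],[0,0,0,0,0,0,0]]';python3 -m inch '[[0,0,0,0,0,0,0],[-1,0,0,0,0,0,0]]'; python3 -c "
from h import *
go(.5478,-.1123,.0905,-80.5)
p,d=capture('side');cv2.imwrite('pics/s6.png',cv2.resize(p[180:384,300:512],None,fx=2.5,fy=2.5))"
```

```text
time: 12.9
ee_pos: [0.5487, -0.1123, 0.0915]
ee_rot: [0.706, 0.057, -0.704, 0.059]
ft_force: [0.4, -1.1, 0.2]
gripper_width: 0.491
time: 13.15
ee_pos: [0.5482, -0.1122, 0.1013]
ee_rot: [0.705, 0.057, -0.704, 0.058]
ft_force: [1.0, 0.4, 0.0]
gripper_width: 0.5
t 13.15 pos [ 0.5482 -0.1122  0.1013] jawyaw -80.7 q7 -1.39 F [1.  0.4 0. ] w 0.5
shift cm [ 1.08 -0.    0.05] turn [-0.2 -0.1 -0.1]
```

View pics/s6.png

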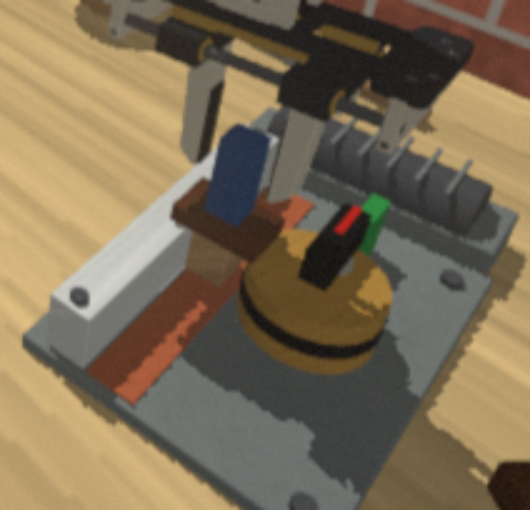

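The gauge stands in the gap with its shoulder on the fence and roller, and the fingers are free of it. I'll lift straight up.

```bash
python3 -m inch '[[-3,0,0,0,0,0,0],[-5,0,0,0,0,0,0],[-6,0,0,0,0,0,0]]'; python3 -m inch '[[0,-6,0,0,0,0,0],[0,-6,0,0,0,0,0],[0,-6,0,0,0,0,0],[0,0,0,0,0,0,0]]'; python3 -c "
from h import *
import meas
p,d=capture('top');cv2.imwrite('pics/t7.png',cv2.resize(p[90:245,325:445],None,fx=5,fy=5,interpolation=cv2.INTER_CUBIC)[:600])
s,_=capture('side');cv2.imwrite('pics/s7.png',cv2.resize(s[180:384,300:512],None,fx=2.5,fy=2.5))
meas.sander(p,d)
C=cloud('top',d);Z=C[...,2]
g=np.array([.5478,-.1123]);c,sn=np.cos(np.radians(9.5)),np.sin(np.radians(9.5));Rg=np.array([[c,sn],[-sn,c]])
near=(d>0)&(np.hypot(C[...,0]-g[0],C[...,1]-g[1])<.045)
for n,z in (('shoulder',.071),('handle',.133)):
  q=C[near&(abs(Z-z)<.006)];r=cv2.minAreaRect((q[:,:2]*1000).astype(np.float32));print(n,r,len(q),'z',np.median(q[:,2]),'in gap mm',Rg@(np.array(r[0])-g*1000))
"
```

```text
time: 13.58
ee_pos: [0.5466, -0.1116, 0.244]
ee_rot: [-0.704, -0.057, 0.706, -0.058]
ft_force: [1.4, 0.3, 1.0]
gripper_width: 0.497
time: 14.08
ee_pos: [0.5203, 0.0699, 0.2516]
ee_rot: [0.709, 0.056, -0.701, 0.057]
ft_force: [-0.1, -0.5, -0.2]
gripper_width: 0.496
bar rect ((574.021728515625, -169.8257598876953), (58.21284103393555, 20.18953514099121), 10.740177154541016) 154
fence rect ((506.94769287109375, -84.73652648925781), (192.299072265625, 30.812578201293945), 9.246367454528809) 644 line [ 0.9831023   0.18305686  0.52108276 -0.08245146]
disc ((556.669189453125, -172.8011474609375), 41.77033996582031) 512
red [ 0.57720389 -0.16975679  0.08342535] 10
green [ 0.6317123  -0.15449047  0.02128581] 17
shoulder ((546.7822265625, -109.81533813476562), (41.209869384765625, 61.354095458984375), 11.23453426361084) 253 z 0.07052262093384376 in gap mm [-0.59372779  2.61856729]
handle ((546.5833740234375, -109.97844696044922), (24.83149528503418, 24.206375122070312), 8.062773704528809) 124 z 0.13206142546843086 in gap mm [-0.81677391  2.49051554]
```

View pics/t7.png

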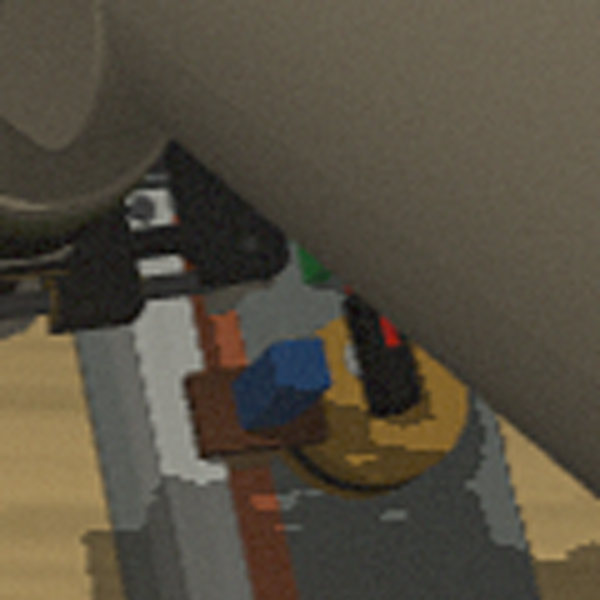

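View pics/s7.png

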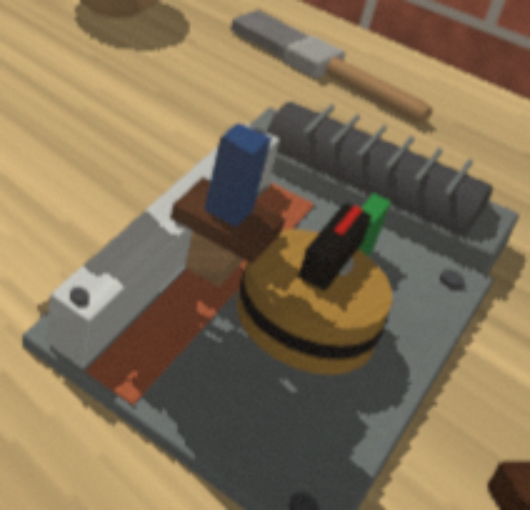

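Both views agree: the gauge is upright and seated, with its shoulder top at 70.5 mm (71 expected). It is within 3 mm of the gap point, and the pointer is still at the index. Handing in.

```bash
python3 -c "
from h import *
print(order.hand_in())"
```

```text
the job is handed in; nothing more can be done
None
```

The sander is set and the gauge is standing in the gap. I handed the job in at about 14 s; the hand-in gives no verdict.

- **Roller:** I gripped the black bar and turned the roller about 55° counter-clockwise, from roughly 0.35 rad to 1.30 rad. With the roller released and before placing the gauge, the bar measured 9.2° against the fence's 9.5°. After placing the gauge it measured 10.7° against about 9.3°. That last view was partly hidden by the arm, but it is still well within tolerance.
- **Gauge:** I lowered the blue-handled gauge into the gap until it touched at the expected height, with a brief wrist force of about 32 N. I then released it and moved the arm clear.
- **Last check of the gauge:** It stands about −0.6 mm along and +2.6 mm across from the gap point. The shoulder top is at 70.5 mm and the handle top at 132 mm, against 71 and 133 mm expected. The shoulder and handle centres agree within 0.3 mm, so it is upright. Its yaw was off by less than 2°.
- **Robot:** The arm touched nothing when I handed in.

No check failed.

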